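# Make up the stitching kit and the strap-cutting kit

### The job

Make up the two kits from the stock on the bench riser (the raised plywood shelf): the thread spool and the beeswax block go into the board with the round pocket (the stitching kit), the strap-tip die and the tape measure into the board with two rectangular pockets (the strap-cutting kit). Stand or lay each flat on the floor of the pocket cut for it, the same way up as it is now, and leave the eyelet tin, the buckle and the glue brush where they are.

Things in the scene. Friction and masses are not known exactly. Their poses are not given: they have to be found in the camera images.
- stitching_board: grey board, 136 (x) x 83 x 12 mm, flat on the bench riser (plywood shelf over the red carton, top at z = 0.200 m); fixed. Origin: centre of its underside. Pockets 8 mm deep, floor 4 mm above the origin: round, 60 mm across, for the spool, centre x = +32 mm, y = 0; rectangular, 52 mm in x, 71 mm in y, for the wax, centre x = -36 mm, y = 0.
- cutting_board: grey board, 133 (x) x 125 x 12 mm, on the riser's top, fixed, two rectangular pockets 8 mm deep, floor 4 mm above the origin, which is the centre of its underside. Longer, narrower one, 121 mm in x, 50 mm in y, for the strap die: centre x = 0, y = -31.5 mm. Shorter one, 89 mm in x, 53 mm in y, for the tape measure: centre x = 0, y = +30 mm.
- spool_mid (a point): thread spool with white thread and white flanges, standing upright on the riser: 45 mm across the flanges, 60 mm high, a loose thread end (for show) out of its side. This point: on its axis, 31 mm above its underside; z is its axis, up. Can be gripped as a 45 mm cylinder at any height.
- wax_mid (a point): beeswax block, yellow-brown with grooves in its top, lying flat: 36 mm in its x, 55 mm in its y, 23 mm high. This point: its centre, 11.5 mm above its underside; z up. Grip across the 36 mm.
- die_mid (a point): strap-tip die: a steel band bent to a long oval with an open middle, lying flat, cutting edge down: 34 mm in its x, 105 mm in its y, 30 mm high, 0.21 kg. This point: its centre, 15 mm above its underside; z up. Grip across the 34 mm, over its outer sides.
- tape_mid (a point): pocket tape measure, yellow case with a dark square on its side, standing on its narrow base: case 36 mm in its x, 62 mm in its y, 58 to 62 mm high; the blade's hook sticks out 10 mm at the -y end (for show). This point: the middle of the case, 30 mm above its underside; z up. Grip across the 36 mm.
- tin_mid (a point): round tin of eyelets with a yellow lid, 65 mm across, 31 mm high; belongs to neither kit and stays where it is. This point: its centre, 15.5 mm above its underside.
- buckle: loose nickel ladder buckle with a white end, 25 x 68 x 7 mm, flat on the riser near its left edge; stays where it is. Origin: centre of its underside, long side along its y.
- glue_brush: glue brush with wooden handle, 18 x 141 x 12 mm, lying along the riser's edge nearest the robot; stays where it is. Origin: centre of its underside, long side along its y.

How it is judged:
By the outcome, as a careful person would: the job done as asked, in the order asked, and still so for the second after the job is handed in, with the robot touching nothing.
It also fails if it takes over 86 s, if anything falls off the work surface, if the arm or the gripper's body presses on something with over 40 N, if the wrist force passes 120 N, or if a joint passes its speed limit or range.

### The arm

A 7-joint arm with a two-finger parallel gripper is mounted at the origin on a cart in front of the work surface, level with it; the furniture and walls round the work are solid. World frame = base frame: x ahead of the robot, y to its left, z up, the work surface at z = 0. Lengths are in m, angles in rad, forces in N, time in s.
With the tool pointing down it reaches from about 0.4 to 0.925 m from the base axis. Payload 4.1 kg.
Tool frame: the origin (TCP) lies at the very end of the fingers, on their centre line; the grasp point (between the pads) lies 19 mm behind it (r.grip_depth is the z of the grasp point in the tool frame, in m); z points along the fingers, y is the line along which they close (so a half turn about z gives the same grasp; the last joint's range is limited). The gripper opens to 85 mm and grips with 20 to 120 N. Pads are 22 mm wide; open, the fingers measure 114 mm over their backs; the gripper's body (76 mm by 85 mm) begins 54 mm behind the grasp point. The pads swing forward as they close: fully open they stand 13 mm farther back than shut.
Start: joints at [-1.333, 0.398, 0.045, 1.537, -0.019, 1.207, -0.051], TCP at [0.215, 0.614, 0.231] pointing down, gripper open.
Joint ranges: [-2.82, 2.82], [-0.49, 2.23], [-1.37, 1.46], [0, 2.46], [-1.36, 4.5], [0.23, 2], [-2.94, 2.94]. Speed limits (rad/s): [2.57, 2.57, 3.14, 3.14, 3.14, 3.14, 3.14].

### API

Orientations are given as a unit quaternion [x, y, z, w].
In Python, from station import r gives the robot as it stands. The module is installed in compiled form; this text tells all that it offers.
- The arm moves only by the tool send_rows, never from a script. Its argument "moves" is a list that holds one entry, the list of rows, each a list of 7 numbers: the finger opening in mm, from 0 to 85.4, then the shift along the tool's x, y, z in mm, then the turn, a rotation vector about the tool's x, y, z in rad. In form: [[[claw, tx, ty, tz, wx, wy, wz], ...]]. A call has 1 to 20 rows; each row is the pose to reach, as a shift and turn from the pose commanded when the call began, along the tool's axes at that moment; what a row does not reach only later rows make up. A row lasts 1/8 s, in which the tool goes at most 62.5 mm and 10.7 degrees, less where a joint would pass 70% of its speed; a pose out of reach is approached as far as the arm can. A call with a gripper value outside its range is refused whole. The fingers move at their own pace and stop on an object; "grip_force" is the grip in N (left out, the last holds). Time passes only in rows, so rows that repeat a pose let the fingers close. It gives the time, the measured TCP pose, the force, the opening and the grip force at its end, in the units of the state.
- r.state(): the state, without advancing time (a new reading comes with each control period).
- r.snapshot(name): name is "side" or "top"; returns a dict with "img" (480x640x3 uint8, red, green, blue), "vertical_fov" (degrees; the focal length in pixels is half the picture's height over the tangent of half this angle, whatever the lens; pixels are square), "cx", "cy" (the principal point, pixels), "k1" (the pictures are not rectified: a ray, as slopes to the right and down, at radius r is drawn at 1 + k1 r^2 times it, then the intrinsics apply), "rvec" (rotation vector, rad) and "tvec" (3), from world to camera coordinates, as OpenCV has them. Camera axes: x right, y down, z forward; pixel columns grow to the right and rows downward; lengths in m; the calibration is good to about 2 mm. A picture is of the moment at which its call begins. There is no depth.
- r.hand_in(): hands the job in; it is judged then, once.
The state is a dict: "time": time; "joint_positions": joint angles; "joint_velocities": joint speeds; "joint_efforts": joint torques, N m; "tcp_pos": TCP position; "eef_rot": TCP orientation; "contact_force": force on the tool from outside, world axes, zero at the start; "torque": the same for the moment, N m; "opening": finger opening in m; "grip_force": force on a finger pad.
Only numpy, scipy, OpenCV 4.12 (cv2) and the standard library are available. Lean on these libraries where they do the work, as an engineer would, in place of code of your own. Each camera call takes 0.05 s, during which the arm holds its last target. There are 200 camera calls.

## Working session

There is one attempt and no reset: what is moved stays moved. The work goes in short steps, Python scripts to look and compute and a tool call to move; the robot and the scene stay as the last step left them, time stands still between calls to the robot, and variables do not carry over. Pictures are saved under pics/ and viewed, at most 17 in all, crops included, and the job is handed in when it is done.

Besides the shell and the picture viewer there is one more tool, called after "Call:" in YAML: its name, and indented under it one key for each argument. send_rows: Moves the arm, as the interface text tells. Its arguments: {"type":"object","properties":{"moves":{"type":"array","items":{"type":"array","items":{"type":"array","items":{"type":"number"}}}},"grip_force":{"type":"number"}},"required":["moves"]}

```bash
mkdir -p pics
cat > h.py <<'E'
import numpy as np, cv2
from station import r
from scipy.spatial.transform import Rotation as R
def cam(name):
    s=r.snapshot(name); return s
def ray(s,uv):
    f=240/np.tan(np.radians(s["vertical_fov"])/2)
    K=np.array([[f,0,s["cx"]],[0,f,s["cy"]],[0,0,1.]])
    d=np.array([s["k1"],0,0,0.])
    n=cv2.undistortPoints(np.array(uv,float).reshape(-1,1,2),K,d).reshape(-1,2)
    M=cv2.Rodrigues(np.array(s["rvec"],float))[0]; t=np.array(s["tvec"],float).ravel()
    return -M.T@t, np.c_[n,np.ones(len(n))]@M
def onz(s,uv,z):
    c,d=ray(s,uv); return c+d*((z-c[2])/d[:,2])[:,None]
def proj(s,P):
    f=240/np.tan(np.radians(s["vertical_fov"])/2)
    K=np.array([[f,0,s["cx"]],[0,f,s["cy"]],[0,0,1.]])
    return cv2.projectPoints(np.array(P,float).reshape(-1,1,3),np.array(s["rvec"],float),np.array(s["tvec"],float),K,np.array([s["k1"],0,0,0.]))[0].reshape(-1,2)
E
python3 - <<'E'
from h import *
import pickle
for n in("top","side"):
    s=cam(n); pickle.dump(s,open(n+"0.pkl","wb")); cv2.imwrite(f"pics/{n}0.png",s["img"][:,:,::-1])
    print(n,s["vertical_fov"],s["cx"],s["cy"],s["k1"],ray(s,[[320,240]]))
print(r.state(), r.grip_depth)
E
```

```text
top 44.60260903739652 320.9027015002653 238.5199132397115 -0.04273878689990856 (array([0.33429152, 0.23512523, 1.10532492]), array([[ 2.04617910e-01, -7.01371840e-04, -9.78846156e-01]]))
side 42.215350921359885 314.7378456175165 239.47276765369253 0.07162580607595484 (array([0.02190696, 1.1604319 , 0.79016957]), array([[ 0.39982453, -0.79660193, -0.45347333]]))
{'time': 0.1, 'joint_positions': array([-1.33299789,  0.39912435,  0.04506605,  1.53777103, -0.0187105 ,
        1.20689088, -0.05071528]), 'joint_velocities': array([-1.36151244e-03, -4.16425173e-04, -1.13168957e-03, -4.20026183e-03,
       -2.25853521e-05,  6.29804008e-04,  1.76345987e-03]), 'joint_efforts': array([ 3.73602816e-03, -4.76262009e+01,  1.36991300e+00, -2.54947114e+01,
        1.19058185e-02,  5.02966970e-03,  1.94355934e-06]), 'tcp_pos': array([0.21460457, 0.61294195, 0.23035629]), 'eef_rot': array([ 1.67572175e-01,  9.85859413e-01, -8.81578371e-04, -8.66347010e-05]), 'contact_force': array([-0.56319821, -0.28074102,  0.10981245]), 'torque': array([-0.03415047,  0.02413644,  0.02226207]), 'grip_force': 0.0, 'opening': 0.08566250168614661} -0.0187
```

View pics/top0.png

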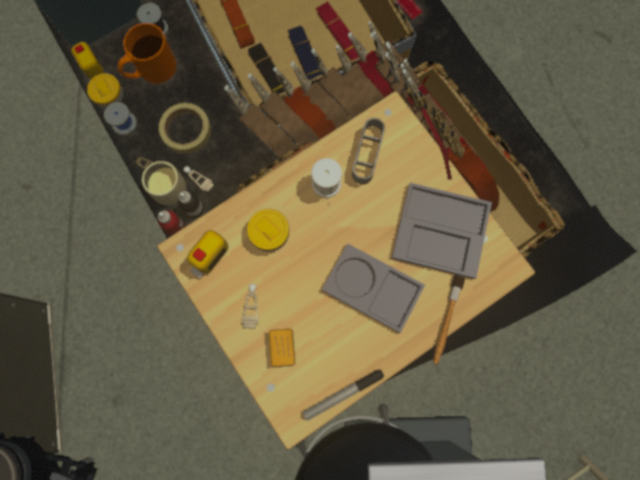

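View pics/side0.png

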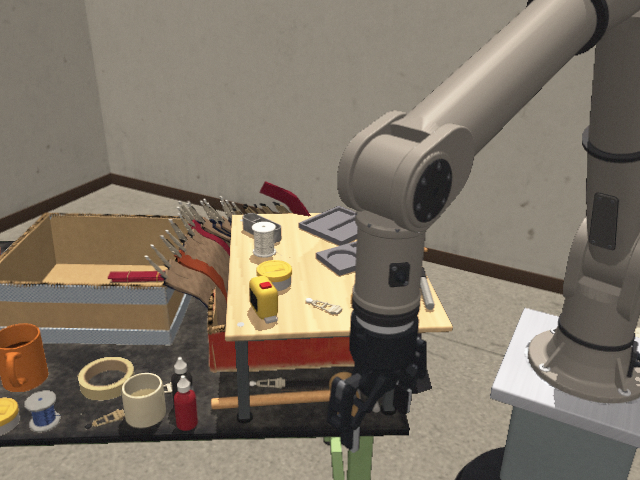

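Top view: tape (207,250), tin (268,230), spool (326,175), die (367,150), wax (281,348), buckle (250,307), stitching board centre (373,287), cutting board (442,230). In the side view the arm hides the wax and part of the boards. Next I'll measure by masks in the top view.

```bash
cat > meas.py <<'E'
from h import *
import pickle
s=pickle.load(open("top0.pkl","rb")); im=s["img"]; hsv=cv2.cvtColor(im,cv2.COLOR_RGB2HSV)
rois={"tape":(180,222,235,280),"spool":(300,145,350,208),"die":(345,112,390,192),"wax":(258,320,302,375),"stitch":(315,238,430,335),"cut":(385,175,498,282)}
vis=cv2.resize(im[100:390,150:510],None,fx=2.2,fy=2.2,interpolation=cv2.INTER_CUBIC)[:,:,::-1].copy()
for n,(a,b,c,d) in rois.items():
    h=hsv[b:d,a:c].astype(int); H,S,V=h[...,0],h[...,1],h[...,2]
    m={"tape":(S>190)&(V>90),"spool":(S<50)&(V>130),"die":(S<75)|(V<90),"wax":(S>165),"stitch":S<60,"cut":S<60}[n]
    m=cv2.morphologyEx((m*255).astype(np.uint8),cv2.MORPH_OPEN,np.ones((3,3)))
    k,_=cv2.findContours(m,cv2.RETR_EXTERNAL,cv2.CHAIN_APPROX_NONE); k=max(k,key=cv2.contourArea)+[a,b]
    z={"tape":.26,"spool":.26,"die":.23,"wax":.223,"stitch":.212,"cut":.212}[n]
    hull=cv2.convexHull(k).reshape(-1,2).astype(float)
    P=(onz(s,hull,z)[:,:2]*1000).astype(np.float32)
    print(n,"rect at top z",cv2.minAreaRect(P)); 
    box=cv2.boxPoints(cv2.minAreaRect(P)); print(box.round(1).tolist())
    B=proj(s,np.c_[box/1000,np.full(4,z)])
    for q,col in((hull,(255,0,0)),(B,(0,0,255))): cv2.polylines(vis,[((q-[150,100]+.5)*2.2).astype(int)],True,col,1)
print("cam",ray(s,[[0,0]])[0])
cv2.imwrite("pics/meas.png",vis[:600,:])
E
python3 meas.py
```

```text
tape rect at top z ((500.7521667480469, 402.5245056152344), (36.27707290649414, 58.058448791503906), 50.52145767211914)
[[466.79998779296875, 407.0], [511.6000061035156, 370.1000061035156], [534.7000122070312, 398.1000061035156], [489.8999938964844, 435.0]]
spool rect at top z ((614.3920288085938, 221.9369354248047), (43.926387786865234, 44.412776947021484), 88.39962005615234)
[[591.5999755859375, 200.60000610351562], [636.0, 199.39999389648438], [637.2000122070312, 243.3000030517578], [592.7999877929688, 244.5]]
die rect at top z ((704.5678100585938, 142.21829223632812), (29.98821258544922, 16.93630599975586), 77.1083755493164)
[[693.0, 129.5], [709.5, 125.69999694824219], [716.2000122070312, 154.89999389648438], [699.7000122070312, 158.6999969482422]]
wax rect at top z ((357.7500915527344, 296.42938232421875), (53.64066696166992, 34.94534683227539), 3.810255289077759)
[[329.79998779296875, 312.1000061035156], [332.20001220703125, 277.20001220703125], [385.70001220703125, 280.79998779296875], [383.3999938964844, 315.6000061035156]]
stitch rect at top z ((444.8686218261719, 155.16758728027344), (134.1759033203125, 82.18462371826172), 59.76291275024414)
[[375.6000061035156, 117.9000015258789], [446.6000061035156, 76.5], [514.2000122070312, 192.39999389648438], [443.20001220703125, 233.8000030517578]]
cut rect at top z ((532.406005859375, 40.84329605102539), (136.71942138671875, 126.88970947265625), 73.81275177001953)
[[452.3999938964844, -7.099999904632568], [574.2999877929688, -42.5], [612.4000244140625, 88.80000305175781], [490.5, 124.19999694824219]]
cam [0.33429152 0.23512523 1.10532492]
```

View pics/meas.png

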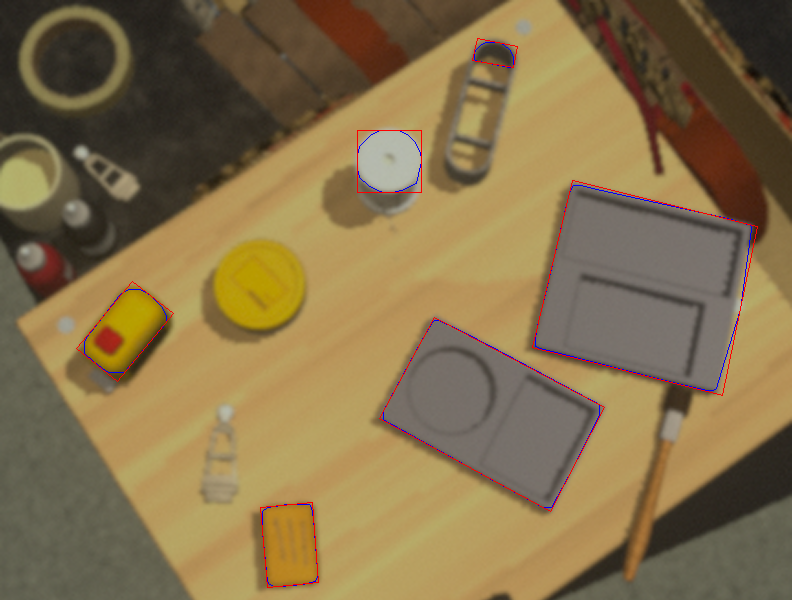

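The overlay shows the wax, spool, tape and stitching board well fitted. The die mask only caught its end, and the cutting board's fit is skewed at the brush corner. I'll refine these two.

```bash
cat > m2.py <<'E'
from h import *
import pickle
s=pickle.load(open("top0.pkl","rb")); im=s["img"]; hsv=cv2.cvtColor(im,cv2.COLOR_RGB2HSV).astype(int); H,S,V=[hsv[...,i] for i in range(3)]
vis=cv2.resize(im[100:290,330:510],None,fx=4,fy=4,interpolation=cv2.INTER_CUBIC)[:,:,::-1].copy()
def dr(q,c): cv2.polylines(vis,[((np.array(q)-[330,100]+.5)*4).astype(int)],True,c,1)
# die
m=np.zeros(S.shape,np.uint8); m[114:190,348:387]=((S<95))[114:190,348:387]*255
m=cv2.morphologyEx(m,cv2.MORPH_CLOSE,np.ones((3,3)))
n,l,st,_=cv2.connectedComponentsWithStats(m); print([tuple(x) for x in st[1:] if x[4]>10])
i=[k for k in range(1,n) if st[k][4]>40]; pts=np.argwhere(np.isin(l,i))[:,::-1]
hull=cv2.convexHull(pts).reshape(-1,2).astype(float); dr(hull,(255,0,0))
print("die mid",cv2.minAreaRect((onz(s,hull,.215)[:,:2]*1000).astype(np.float32)))
# boards: line fits to the contour sides
for nm,(a,b,c,d),L,W,seed in(("cut",(385,175,498,282),133,125,(532,41,np.radians(73.8))),("stitch",(315,238,430,335),136,83,(445,155,np.radians(59.8)))):
    mm=np.zeros(S.shape,np.uint8); mm[b:d,a:c]=(S<60)[b:d,a:c]*255
    mm=cv2.morphologyEx(mm,cv2.MORPH_OPEN,np.ones((3,3)))
    k=max(cv2.findContours(mm,cv2.RETR_EXTERNAL,cv2.CHAIN_APPROX_NONE)[0],key=cv2.contourArea).reshape(-1,2)
    P=onz(s,k,.212)[:,:2]*1000
    cx,cy,th=seed; u=np.array([np.cos(th),np.sin(th)]); v=np.array([-u[1],u[0]])
    q=P-[cx,cy]; A,B=q@u,q@v
    for name,al,ac,h,w in(("u+",B,A,L/2,W/2),("u-",B,-A,L/2,W/2),("v+",A,B,W/2,L/2),("v-",A,-B,W/2,L/2)):
        sel=(abs(al)<w*.8)&(abs(ac-h)<7); vx,vy,x0,y0=cv2.fitLine(np.c_[al[sel],ac[sel]].astype(np.float32),cv2.DIST_HUBER,0,.01,.01).ravel()
        print(nm,name,sel.sum(),"off",round(float(y0-vy/vx*x0),2),"nominal",h,"tilt deg",round(float(np.degrees(np.arctan(vy/vx))),2))
cv2.imwrite("pics/die.png",vis[:600])
E
python3 m2.py
```

```text
[(np.int32(352), np.int32(118), np.int32(33), np.int32(65), np.int32(633))]
die mid ((666.8316650390625, 153.24014282226562), (35.377811431884766, 113.22233581542969), 73.46424102783203)
cut u+ 60 off 67.53 nominal 66.5 tilt deg 0.18
cut u- 62 off 63.18 nominal 66.5 tilt deg 0.16
cut v+ 67 off 61.89 nominal 62.5 tilt deg 0.08
cut v- 66 off 61.61 nominal 62.5 tilt deg -0.94
stitch u+ 37 off 66.41 nominal 68.0 tilt deg 0.01
stitch u- 38 off 66.36 nominal 68.0 tilt deg -0.06
stitch v+ 63 off 40.53 nominal 41.5 tilt deg -0.15
stitch v- 62 off 40.13 nominal 41.5 tilt deg -0.04
```

View pics/die.png

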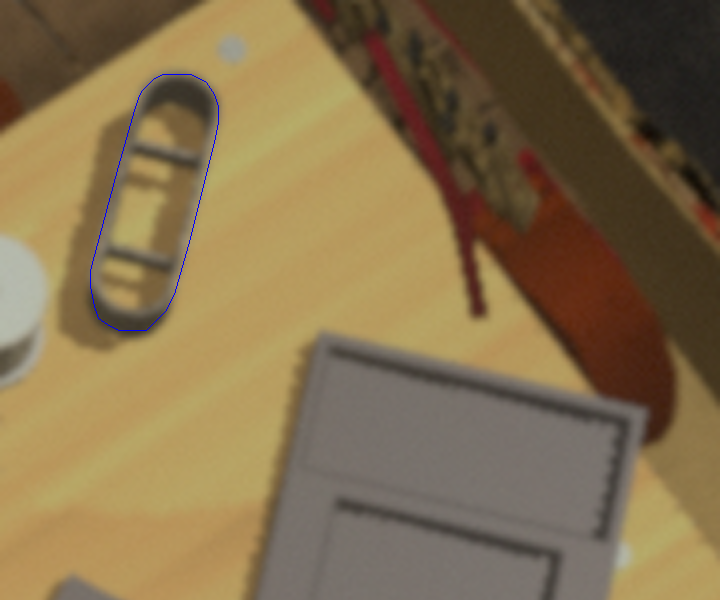

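The die outline is now good: centre (667,153) mm, long axis at -16.5°. Cutting board centre is (532.6,43.1), x axis at 74°. Stitching board centre is (445,155), x axis at 59.8°. First move: over the spool.

```bash
cat > to.py <<'E'
# usage: to.py x,y,z,psi ... (mm, deg): prints row shift/turn from the present pose; psi = world angle of tool y, tool down
import sys
from h import *
st=r.state(); p=np.array(st["tcp_pos"])*1000; Rc=R.from_quat(st["eef_rot"])
y=Rc.as_matrix()[:,1]; print("t",round(st["time"],2),"pos",p.round(1),"psi",round(float(np.degrees(np.arctan2(y[1],y[0]))),1),"j7",round(st["joint_positions"][6],2),"open",round(st["opening"]*1e3,1),"F",st["contact_force"].round(1))
q=p
for a in sys.argv[1:]:
    t=np.array([float(v) for v in a.split(",")]); c,s_=np.cos(np.radians(t[3])),np.sin(np.radians(t[3]))
    Rt=R.from_matrix(np.array([[-s_,c,0],[c,s_,0],[0,0,-1.]]))
    print(a,"->",Rc.inv().apply(t[:3]-p).round(0).astype(int).tolist(),(Rc.inv()*Rt).as_rotvec().round(2).tolist(),"dist",round(float(np.linalg.norm(t[:3]-q))),); q=t[:3]
E
python3 to.py 215,614,360,70.7 614.4,222,360,20
```

```text
t 0.1 pos [214.6 612.9 230.4] psi 70.7 j7 -0.05 open 85.7 F [-0.6 -0.3  0.1]
215,614,360,70.7 -> [0, 1, -130] [-0.0, 0.0, 0.0] dist 130
614.4,222,360,20 -> [-507, -237, -129] [-0.0, 0.0, 0.88] dist 560
```

Call:
send_rows:
  moves:
    - [[70, 0, 1, -130, 0, 0, 0], [70, 0, 1, -130, 0, 0, 0], [70, 0, 1, -130, 0, 0, 0], [70, -507, -237, -130, 0, 0, 0.88], [70, -507, -237, -130, 0, 0, 0.88], [70, -507, -237, -130, 0, 0, 0.88], [70, -507, -237, -130, 0, 0, 0.88], [70, -507, -237, -130, 0, 0, 0.88], [70, -507, -237, -130, 0, 0, 0.88], [70, -507, -237, -130, 0, 0, 0.88], [70, -507, -237, -130, 0, 0, 0.88], [70, -507, -237, -130, 0, 0, 0.88], [70, -507, -237, -130, 0, 0, 0.88], [70, -507, -237, -130, 0, 0, 0.88], [70, -507, -237, -130, 0, 0, 0.88], [70, -507, -237, -130, 0, 0, 0.88], [70, -507, -237, -130, 0, 0, 0.88]]
  grip_force: 40

```text
time: 2.22
tcp_pos: [0.6145, 0.2232, 0.3615]
eef_rot: [0.571, 0.821, 0.0, -0.0]
contact_force: [0.1, -0.7, -0.3]
opening: 0.07
grip_force: 0.0
```

```bash
python3 to.py 614.4,222,360,20 614.4,222,222,20
python3 - <<'E'
from h import *
s=cam("side"); cv2.imwrite("pics/s1.png",s["img"][:,:,::-1])
E
```

```text
t 2.23 pos [614.5 223.2 361.5] psi 20.4 j7 0.07 open 70.0 F [ 0.1 -0.7 -0.3]
614.4,222,360,20 -> [-1, -1, 1] [0.0, -0.0, 0.01] dist 2
614.4,222,222,20 -> [-1, -1, 139] [0.0, -0.0, 0.01] dist 138
```

View pics/s1.png

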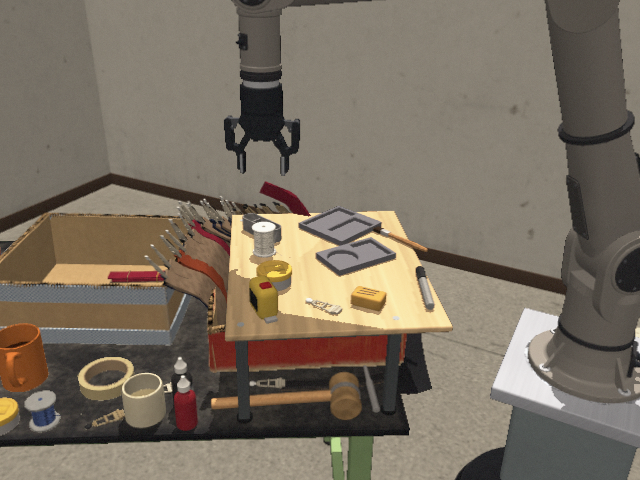

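Side view: the gripper is centred above the spool (263,238) and everything is undisturbed. Before descending, a cross-check of the side camera against my estimates.

Run:
```python
from h import *
s=cam("side"); im=s["img"]
P={"spooltop":(.6144,.2219,.26),"spoolbase":(.6144,.2219,.2),"wax":(.3578,.2964,.223),"die":(.667,.153,.23),"tape":(.5008,.4025,.26),"round":(.4611,.1826,.204),"tapepk":(.5038,.0514,.204),"diepk":(.5629,.0344,.204)}
v=cv2.resize(im[190:340,210:450],None,fx=3.3,fy=3.3,interpolation=cv2.INTER_CUBIC)[:,:,::-1].copy()
for n,p in P.items():
    q=proj(s,p)[0]; print(n,q.round(1)); cv2.drawMarker(v,tuple(((q-[210,190]+.5)*3.3).astype(int).tolist()),(0,0,255),0,14,1)
cv2.imwrite("pics/s2.png",v)
```

```text
spooltop [265.2 224.4]
spoolbase [265.9 251.3]
wax [369.3 291.3]
die [261.5 219.7]
tape [266.3 279.7]
round [343.1 259.3]
tapepk [351.2 229. ]
diepk [330.2 220.4]
```

View pics/s2.png

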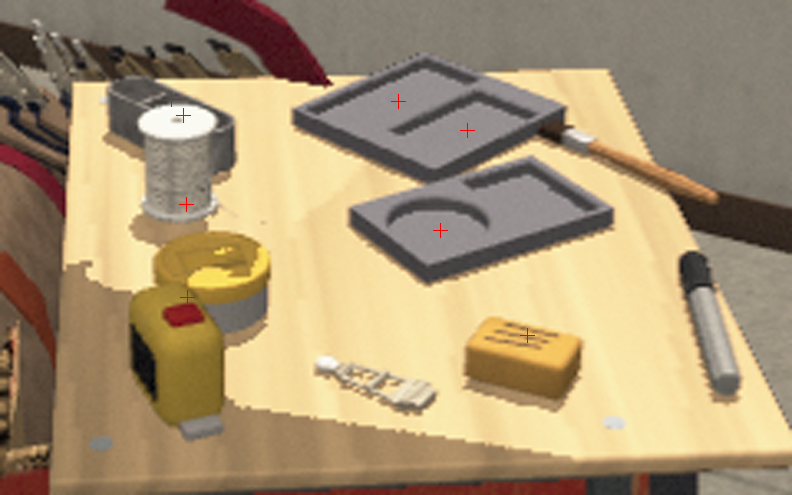

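The markers agree within 2–4 mm, good enough with a 70 mm opening. Descend and grip the spool.

Call:
send_rows:
  moves:
    - [[70, -1, 0, 60, 0, 0, 0.01], [70, -1, 0, 100, 0, 0, 0.01], [70, -1, 0, 139, 0, 0, 0.01], [70, -1, 0, 139, 0, 0, 0.01], [40, -1, 0, 139, 0, 0, 0.01], [40, -1, 0, 139, 0, 0, 0.01], [40, -1, 0, 139, 0, 0, 0.01], [40, -1, 0, 139, 0, 0, 0.01], [40, -1, 0, 139, 0, 0, 0.01]]
  grip_force: 30

```text
time: 3.45
tcp_pos: [0.6169, 0.2218, 0.2249]
eef_rot: [0.576, 0.818, 0.002, 0.001]
contact_force: [0.2, -0.4, 5.5]
opening: 0.0442
grip_force: 31.2
```

```bash
python3 to.py 614.4,222,310,20 461.1,182.6,310,20 461.1,182.6,227,20
```

```text
t 3.45 pos [616.9 221.8 224.9] psi 19.7 j7 0.09 open 44.2 F [ 0.2 -0.4  5.5]
614.4,222,310,20 -> [1, -2, -85] [0.0, -0.0, -0.01] dist 85
461.1,182.6,310,20 -> [16, -159, -86] [0.0, -0.0, -0.01] dist 158
461.1,182.6,227,20 -> [16, -160, -3] [0.0, -0.0, -0.01] dist 83
```

Call:
send_rows:
  moves:
    - [[40, 0, 0, -20, 0, 0, 0], [40, 0, 0, -60, 0, 0, 0], [40, 0, 0, -90, 0, 0, 0], [40, 8, -60, -90, 0, 0, 0], [40, 12, -110, -90, 0, 0, 0], [40, 16, -159, -90, 0, 0, 0], [40, 16, -159, -90, 0, 0, 0], [40, 16, -159, -90, 0, 0, 0], [40, 16, -159, -90, 0, 0, 0]]

```text
time: 4.58
tcp_pos: [0.4614, 0.1831, 0.3125]
eef_rot: [0.576, 0.818, 0.0, 0.0]
contact_force: [0.9, 0.1, -0.8]
opening: 0.0444
grip_force: 31.1
```

```bash
python3 to.py 461.1,182.6,260,20 461.1,182.6,231,20
python3 - <<'E'
from h import *
s=cam("top"); v=cv2.resize(s["img"][150:350,230:500],None,fx=2.9,fy=2.9,interpolation=cv2.INTER_CUBIC); cv2.imwrite("pics/t1.png",v[:,:,::-1])
E
```

```text
t 4.58 pos [461.4 183.1 312.5] psi 19.7 j7 -0.09 open 44.4 F [ 0.9  0.1 -0.8]
461.1,182.6,260,20 -> [0, 0, 52] [0.0, 0.0, -0.01] dist 52
461.1,182.6,231,20 -> [0, 0, 81] [0.0, 0.0, -0.01] dist 29
```

View pics/t1.png

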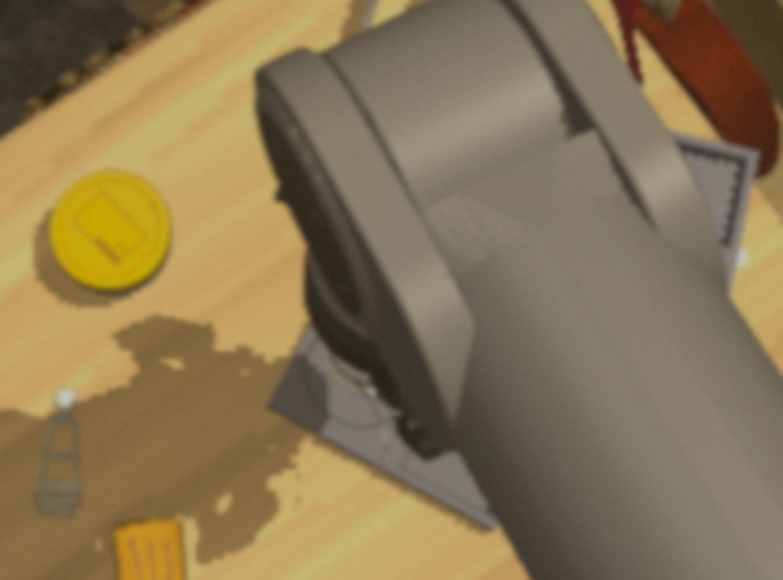

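The arm hides the spool from above, so I'll rely on the numbers. Lower near the floor.

Call:
send_rows:
  moves:
    - [[40, 0, 0, 40, 0, 0, 0], [40, 0, 0, 70, 0, 0, 0], [40, 0, 0, 78, 0, 0, 0], [40, 0, 0, 81, 0, 0, 0], [40, 0, 0, 83, 0, 0, 0], [40, 0, 0, 83, 0, 0, 0]]

```text
time: 5.38
tcp_pos: [0.4608, 0.1831, 0.2301]
eef_rot: [0.576, 0.818, 0.001, 0.0]
contact_force: [-0.5, 0.9, -1.5]
opening: 0.0441
grip_force: 31.1
```

```bash
python3 to.py
python3 - <<'E'
from h import *
s=cam("side"); v=cv2.resize(s["img"][190:310,260:440],None,fx=4,fy=4,interpolation=cv2.INTER_CUBIC); cv2.imwrite("pics/s3.png",v[:,:,::-1])
E
```

```text
t 5.38 pos [460.8 183.1 230.1] psi 19.7 j7 -0.06 open 44.1 F [-0.5  0.9 -1.5]
```

View pics/s3.png

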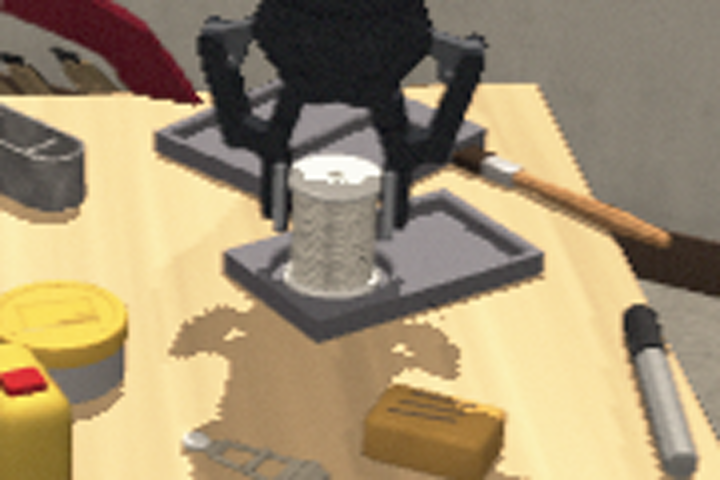

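The spool stands in the round pocket at about (335,280) in the crop, nearly on the floor. Seat it, release and rise.

Call:
send_rows:
  moves:
    - [[40, 0, 0, 1, 0, 0, 0], [40, 0, 0, 2, 0, 0, 0], [40, 0, 0, 2, 0, 0, 0], [52, 0, 0, 2, 0, 0, 0], [62, 0, 0, 1, 0, 0, 0], [62, 0, 0, 1, 0, 0, 0], [62, 0, 0, -10, 0, 0, 0], [62, 0, 0, -40, 0, 0, 0], [62, 0, 0, -80, 0, 0, 0], [62, 0, 0, -100, 0, 0, 0], [62, 0, 0, -100, 0, 0, 0], [62, 0, 0, -100, 0, 0, 0]]

```text
time: 6.92
tcp_pos: [0.4598, 0.1826, 0.3285]
eef_rot: [0.576, 0.818, -0.001, -0.0]
contact_force: [0.2, 0.7, -0.5]
opening: 0.0621
grip_force: 0.0
```

```bash
python3 to.py 357.8,296.4,330,93.8 357.8,296.4,211,93.8
```

```text
t 6.92 pos [459.8 182.6 328.5] psi 19.7 j7 -0.09 open 62.1 F [ 0.2  0.7 -0.5]
357.8,296.4,330,93.8 -> [142, -58, -1] [-0.0, -0.0, -1.29] dist 153
357.8,296.4,211,93.8 -> [142, -57, 118] [-0.0, -0.0, -1.29] dist 119
```

Call:
send_rows:
  moves:
    - [[60, 142, -57, 0, 0, 0, -1.29], [60, 142, -57, 0, 0, 0, -1.29], [60, 142, -57, 0, 0, 0, -1.29], [60, 142, -57, 0, 0, 0, -1.29], [60, 142, -57, 0, 0, 0, -1.29], [60, 142, -57, 0, 0, 0, -1.29], [60, 142, -57, 0, 0, 0, -1.29], [60, 142, -57, 0, 0, 0, -1.29], [60, 142, -57, 0, 0, 0, -1.29], [60, 142, -57, 0, 0, 0, -1.29], [60, 142, -57, 0, 0, 0, -1.29]]

```text
time: 8.3
tcp_pos: [0.3587, 0.2972, 0.3293]
eef_rot: [-0.031, 1.0, 0.0, -0.0]
contact_force: [-0.4, -0.1, 0.5]
opening: 0.0604
grip_force: 0.0
```

```bash
python3 to.py 357.8,296.4,211,93.8;  python3 - <<'E'
from h import *
s=cam("side"); v=cv2.resize(s["img"][170:340,230:430],None,fx=3.4,fy=3.4,interpolation=cv2.INTER_CUBIC); cv2.imwrite("pics/s4.png",v[:,:,::-1])
E
```

```text
t 8.3 pos [358.7 297.2 329.3] psi 93.6 j7 0.85 open 60.4 F [-0.4 -0.1  0.5]
357.8,296.4,211,93.8 -> [1, -1, 118] [0.0, -0.0, -0.0] dist 118
```

View pics/s4.png

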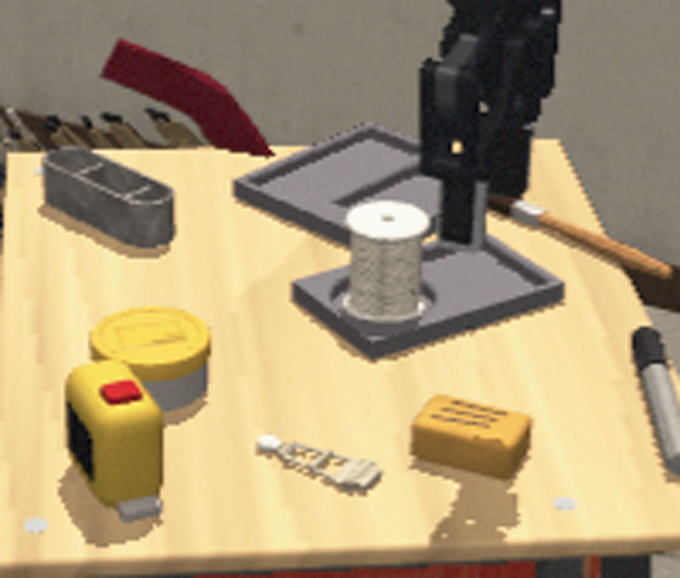

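The spool stands in its pocket, upright and inside the rim. Now grip the wax.

Call:
send_rows:
  moves:
    - [[60, 1, -1, 60, 0, 0, 0], [60, 1, -1, 100, 0, 0, 0], [60, 1, -1, 116, 0, 0, 0], [60, 1, -1, 118, 0, 0, 0], [60, 1, -1, 118, 0, 0, 0], [30, 1, -1, 118, 0, 0, 0], [30, 1, -1, 118, 0, 0, 0], [30, 1, -1, 118, 0, 0, 0], [30, 1, -1, 118, 0, 0, 0], [30, 1, -1, 118, 0, 0, 0], [30, 1, -1, 110, 0, 0, 0], [30, 1, -1, 80, 0, 0, 0], [30, 1, -1, 30, 0, 0, 0], [30, 1, -1, 30, 0, 0, 0], [30, 1, -1, 30, 0, 0, 0]]
  grip_force: 40

```text
time: 10.22
tcp_pos: [0.3574, 0.2959, 0.299]
eef_rot: [-0.032, 0.999, -0.0, -0.0]
contact_force: [0.1, -0.6, -1.2]
opening: 0.0345
grip_force: 40.1
```

```bash
python3 to.py 426.9,123.9,300,59.8 426.9,123.9,218,59.8
```

```text
t 10.22 pos [357.4 295.9 299. ] psi 93.6 j7 0.85 open 34.5 F [ 0.1 -0.6 -1.2]
426.9,123.9,300,59.8 -> [-58, -176, -1] [-0.0, -0.0, 0.59] dist 185
426.9,123.9,218,59.8 -> [-59, -176, 81] [-0.0, -0.0, 0.59] dist 82
```

Call:
send_rows:
  moves:
    - [[30, -20, -60, -1, 0, 0, 0.2], [30, -40, -115, -1, 0, 0, 0.4], [30, -58, -176, -1, 0, 0, 0.59], [30, -58, -176, -1, 0, 0, 0.59], [30, -58, -176, -1, 0, 0, 0.59], [30, -58, -176, -1, 0, 0, 0.59], [30, -58, -176, 40, 0, 0, 0.59], [30, -58, -176, 60, 0, 0, 0.59], [30, -58, -176, 60, 0, 0, 0.59], [30, -58, -176, 60, 0, 0, 0.59]]

```text
time: 11.48
tcp_pos: [0.4272, 0.1252, 0.2401]
eef_rot: [0.259, 0.966, 0.0, 0.0]
contact_force: [0.5, -1.0, -0.6]
opening: 0.0345
grip_force: 40.1
```

```bash
python3 to.py 426.9,123.9,218,59.8;  python3 - <<'E'
from h import *
s=cam("side"); v=cv2.resize(s["img"][190:310,260:440],None,fx=4,fy=4,interpolation=cv2.INTER_CUBIC); cv2.imwrite("pics/s5.png",v[:,:,::-1])
E
```

```text
t 11.47 pos [427.2 125.2 240.1] psi 59.9 j7 0.67 open 34.5 F [ 0.5 -1.  -0.6]
426.9,123.9,218,59.8 -> [0, -1, 22] [0.0, 0.0, 0.0] dist 22
```

View pics/s5.png

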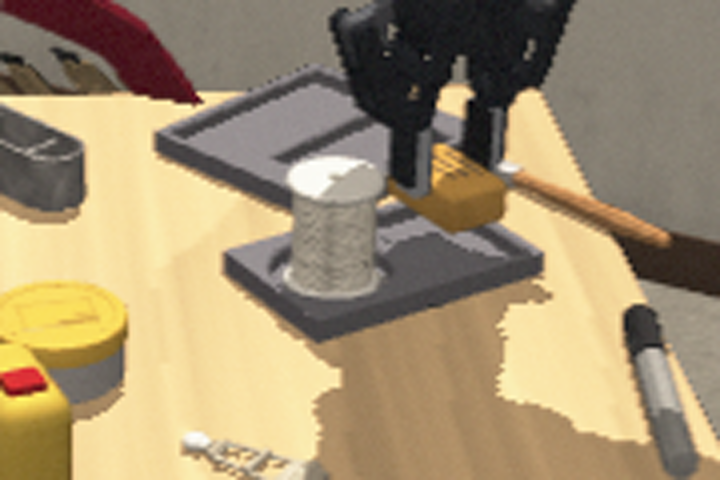

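The wax hangs level over its pocket, clear of the spool. Lower.

Call:
send_rows:
  moves:
    - [[30, 0, -1, 15, 0, 0, 0], [30, 0, -1, 21, 0, 0, 0], [30, 0, -1, 23, 0, 0, 0], [30, 0, -1, 24, 0, 0, 0], [30, 0, -1, 24, 0, 0, 0]]

```text
time: 12.15
tcp_pos: [0.4257, 0.1231, 0.2168]
eef_rot: [0.26, 0.965, -0.0, -0.001]
contact_force: [-5.9, -1.3, 13.6]
opening: 0.0348
grip_force: 41.6
```

Contact at the expected floor height. Release and rise, then look.

Call:
send_rows:
  moves:
    - [[42, 0, 0, 0, 0, 0, 0], [50, 0, 0, -1, 0, 0, 0], [50, 0, 0, -2, 0, 0, 0], [50, 0, 0, -2, 0, 0, 0], [50, 0, 0, -20, 0, 0, 0], [50, 0, 0, -60, 0, 0, 0], [50, 0, 0, -120, 0, 0, 0], [70, 0, 0, -140, 0, 0, 0], [70, 0, 0, -140, 0, 0, 0], [70, 0, 0, -140, 0, 0, 0]]

```text
time: 13.4
tcp_pos: [0.4256, 0.1231, 0.3539]
eef_rot: [0.26, 0.966, -0.001, -0.001]
contact_force: [0.2, 0.3, -0.1]
opening: 0.0701
grip_force: 0.0
```

```bash
python3 to.py 667,153,340,73.5 667,153,211,73.5
```

```text
t 13.4 pos [425.6 123.1 353.9] psi 59.8 j7 0.63 open 70.1 F [ 0.2  0.3 -0.1]
667,153,340,73.5 -> [-194, 147, 13] [-0.0, -0.0, -0.24] dist 244
667,153,211,73.5 -> [-194, 147, 142] [-0.0, -0.0, -0.24] dist 129
```

Call:
send_rows:
  moves:
    - [[62, -194, 147, 10, 0, 0, -0.24], [62, -194, 147, 10, 0, 0, -0.24], [62, -194, 147, 10, 0, 0, -0.24], [62, -194, 147, 10, 0, 0, -0.24], [62, -194, 147, 10, 0, 0, -0.24], [62, -194, 147, 10, 0, 0, -0.24], [62, -194, 147, 10, 0, 0, -0.24]]

```text
time: 14.28
tcp_pos: [0.6668, 0.1524, 0.3461]
eef_rot: [0.143, 0.99, 0.001, 0.0]
contact_force: [-0.1, 0.0, 0.2]
opening: 0.0618
grip_force: 0.0
```

```bash
python3 to.py 667,153,211,73.5;  python3 - <<'E'
from h import *
s=cam("side"); a=cv2.resize(s["img"][160:300,230:420],None,fx=4,fy=4,interpolation=cv2.INTER_CUBIC)
cv2.imwrite("pics/s6.png",a[:,:,::-1])
E
```

```text
t 14.28 pos [666.8 152.4 346.1] psi 73.6 j7 1.17 open 61.8 F [-0.1  0.   0.2]
667,153,211,73.5 -> [0, 0, 135] [0.0, -0.0, 0.0] dist 135
```

View pics/s6.png

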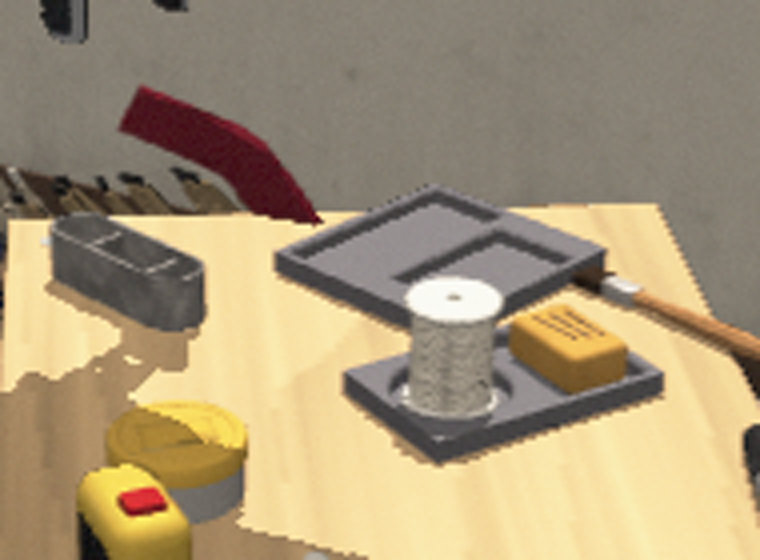

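Both the spool and the wax (570,345) sit in their pockets. Now the die.

Call:
send_rows:
  moves:
    - [[62, 0, 0, 60, 0, 0, 0], [62, 0, 0, 110, 0, 0, 0], [62, 0, 0, 130, 0, 0, 0], [62, 0, 0, 135, 0, 0, 0], [62, 0, 0, 135, 0, 0, 0], [28, 0, 0, 135, 0, 0, 0], [28, 0, 0, 135, 0, 0, 0], [28, 0, 0, 135, 0, 0, 0], [28, 0, 0, 135, 0, 0, 0], [28, 0, 0, 135, 0, 0, 0]]
  grip_force: 70

```text
time: 15.58
tcp_pos: [0.6691, 0.153, 0.2125]
eef_rot: [0.143, 0.99, 0.001, 0.002]
contact_force: [-1.0, -0.1, 5.8]
opening: 0.0321
grip_force: 72.2
```

Call:
send_rows:
  moves:
    - [[28, 0, 0, -4, 0, 0, 0], [28, 0, 0, -30, 0, 0, 0], [28, 0, 0, -80, 0, 0, 0], [28, 0, 0, -80, 0, 0, 0], [28, 0, 0, -80, 0, 0, 0]]

```text
time: 16.2
tcp_pos: [0.6671, 0.1529, 0.2891]
eef_rot: [0.143, 0.99, -0.0, -0.001]
contact_force: [-0.1, 0.3, -2.8]
opening: 0.0325
grip_force: 71.3
```

```bash
python3 to.py 562.9,34.4,290,-16 562.9,34.4,240,-16
```

```text
t 16.2 pos [667.1 152.9 289.1] psi 73.6 j7 1.19 open 32.5 F [-0.1  0.3 -2.8]
562.9,34.4,290,-16 -> [66, -143, -1] [-0.0, -0.0, 1.56] dist 158
562.9,34.4,240,-16 -> [66, -143, 49] [-0.0, -0.0, 1.56] dist 50
```

Call:
send_rows:
  moves:
    - [[28, 20, -45, -1, 0, 0, 0.17], [28, 40, -90, -1, 0, 0, 0.34], [28, 66, -143, -1, 0, 0, 0.51], [28, 66, -143, -1, 0, 0, 0.68], [28, 66, -143, -1, 0, 0, 0.85], [28, 66, -143, -1, 0, 0, 1.02], [28, 66, -143, -1, 0, 0, 1.19], [28, 66, -143, -1, 0, 0, 1.36], [28, 66, -143, -1, 0, 0, 1.56], [28, 66, -143, -1, 0, 0, 1.56], [28, 66, -143, -1, 0, 0, 1.56], [28, 66, -143, 25, 0, 0, 1.56], [28, 66, -143, 50, 0, 0, 1.56], [28, 66, -143, 50, 0, 0, 1.56], [28, 66, -143, 50, 0, 0, 1.56]]

```text
time: 18.08
tcp_pos: [0.5647, 0.0342, 0.2411]
eef_rot: [0.797, 0.603, 0.001, 0.0]
contact_force: [0.0, 0.3, -1.4]
opening: 0.0325
grip_force: 71.0
```

```bash
python3 to.py 562.9,34.4,217,-16;  python3 - <<'E'
from h import *
s=cam("side"); a=cv2.resize(s["img"][190:290,280:440],None,fx=4.8,fy=4.8,interpolation=cv2.INTER_CUBIC)
cv2.imwrite("pics/s7.png",a[:,:,::-1])
E
```

```text
t 18.07 pos [564.7  34.2 241.1] psi -15.8 j7 -0.14 open 32.5 F [ 0.   0.3 -1.4]
562.9,34.4,217,-16 -> [0, -2, 24] [0.0, -0.0, 0.0] dist 24
```

View pics/s7.png

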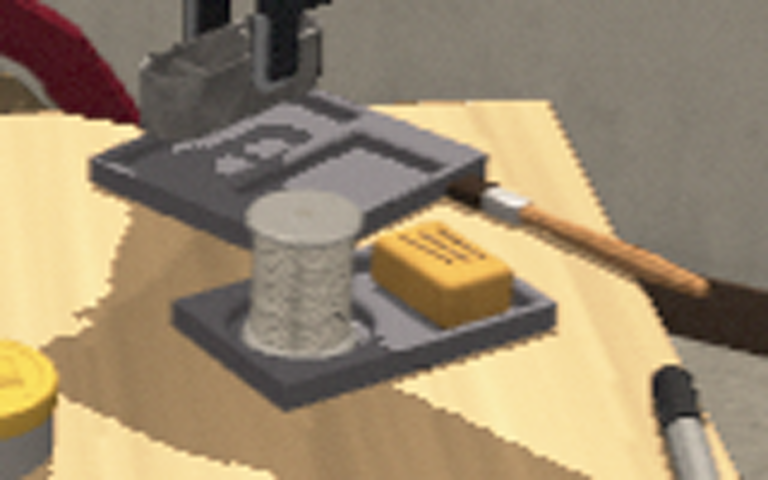

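The die hangs over the long pocket with its left tip at crop x≈138 and its right at ≈322. I'll check how well it is centred along its length.

Run:
```python
from h import *
s=cam("side"); c=np.array(r.state()["tcp_pos"]); th=np.radians(74.1); u=np.array([np.cos(th),np.sin(th)]); v=np.array([-u[1],u[0]])
a=np.linspace(0,2*np.pi,200)
for off in(-5,0,5):
    P=[]
    for z in(.2286,.2586):
        for t in a:
            q=c[:2]+u*((np.sign(np.cos(t))*35.5+17*np.cos(t)+off)/1000)+v*17*np.sin(t)/1000; P.append([*q,z])
    p=proj(s,P); print(off,p[:,0].min().round(1),p[:,0].max().round(1),((p[:,0].min()-280)*4.8).round(),((p[:,0].max()-280)*4.8).round(), p[:,1].max().round(1))
# measured dark extent in the die's rows
im=s["img"].astype(int); m=(im.max(2)-im.min(2)<22)&(im.max(2)<125); print([ (rr,np.where(m[rr,290:350])[0][[0,-1]]+290) for rr in (202,205,208,211)])
```

```text
-5 312.3 349.9 155.0 336.0 217.4
0 310.7 348.5 148.0 329.0 218.1
5 309.1 347.0 140.0 322.0 218.8
[(202, array([309, 347])), (205, array([309, 346])), (208, array([309, 346])), (211, array([308, 349]))]
```

Offset is 0 to +5 mm along the board's x, depending on camera bias. I'll shift -2 mm, which covers both, and lower.

Call:
send_rows:
  moves:
    - [[28, -2, -2, 10, 0, 0, 0], [28, -2, -2, 18, 0, 0, 0], [28, -2, -2, 22, 0, 0, 0], [28, -2, -2, 24, 0, 0, 0], [28, -2, -2, 25, 0, 0, 0], [28, -2, -2, 25, 0, 0, 0]]

```text
time: 18.92
tcp_pos: [0.5613, 0.0332, 0.2164]
eef_rot: [0.798, 0.603, -0.0, -0.001]
contact_force: [-4.5, 2.2, 5.9]
opening: 0.0324
grip_force: 72.2
```

```bash
python3 to.py;  python3 - <<'E'
from h import *
s=cam("side"); a=cv2.resize(s["img"][190:290,280:440],None,fx=4.8,fy=4.8,interpolation=cv2.INTER_CUBIC)
cv2.imwrite("pics/s8.png",a[:,:,::-1])
E
```

```text
t 18.93 pos [561.3  33.2 216.4] psi -15.8 j7 -0.12 open 32.4 F [-4.5  2.2  5.9]
```

View pics/s8.png

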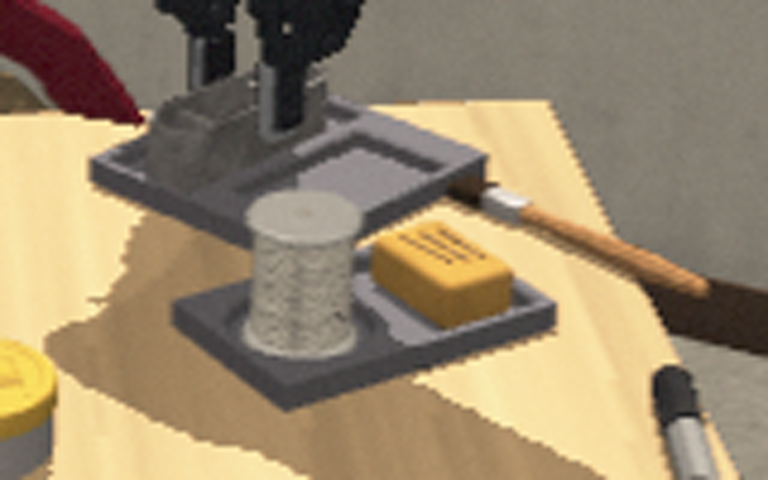

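The die is seated in the long pocket (z 216.4 as expected, small force). Release, rise, go over the tape.

Call:
send_rows:
  moves:
    - [[42, 0, 0, 0, 0, 0, 0], [46, 0, 0, -1, 0, 0, 0], [46, 0, 0, -1, 0, 0, 0], [46, 0, 0, -1, 0, 0, 0], [46, 0, 0, -20, 0, 0, 0], [46, 0, 0, -60, 0, 0, 0], [46, 0, 0, -120, 0, 0, 0], [62, 0, 0, -140, 0, 0, 0], [62, 0, 0, -140, 0, 0, 0], [62, 0, 0, -140, 0, 0, 0]]

```text
time: 20.23
tcp_pos: [0.5611, 0.0331, 0.3546]
eef_rot: [0.798, 0.603, -0.0, -0.0]
contact_force: [0.2, 1.2, -0.1]
opening: 0.062
grip_force: 0.0
```

```bash
python3 to.py 500.8,402.5,350,50.5
```

```text
t 20.23 pos [561.1  33.1 354.6] psi -15.8 j7 -0.21 open 62.0 F [ 0.2  1.2 -0.1]
500.8,402.5,350,50.5 -> [339, -159, 5] [-0.0, -0.0, -1.16] dist 374
```

Call:
send_rows:
  moves:
    - [[62, 339, -159, 5, 0, 0, -1.16], [62, 339, -159, 5, 0, 0, -1.16], [62, 339, -159, 5, 0, 0, -1.16], [62, 339, -159, 5, 0, 0, -1.16], [62, 339, -159, 5, 0, 0, -1.16], [62, 339, -159, 5, 0, 0, -1.16], [62, 339, -159, 5, 0, 0, -1.16], [62, 339, -159, 5, 0, 0, -1.16], [62, 339, -159, 5, 0, 0, -1.16], [62, 339, -159, 5, 0, 0, -1.16]]

```text
time: 21.48
tcp_pos: [0.5017, 0.401, 0.3506]
eef_rot: [0.338, 0.941, 0.0, 0.0]
contact_force: [0.5, -0.6, -0.1]
opening: 0.0622
grip_force: 0.0
```

```bash
python3 to.py 500.8,402.5,300,50.5 500.8,402.5,232,50.5
python3 - <<'E'
from h import *
s=cam("side"); a=cv2.resize(s["img"][170:340,220:440],None,fx=3.4,fy=3.4,interpolation=cv2.INTER_CUBIC)
cv2.imwrite("pics/s9.png",a[:,:,::-1])
E
```

```text
t 21.48 pos [501.7 401.  350.6] psi 50.5 j7 0.31 open 62.2 F [ 0.5 -0.6 -0.1]
500.8,402.5,300,50.5 -> [2, 1, 51] [0.0, 0.0, -0.0] dist 51
500.8,402.5,232,50.5 -> [2, 1, 119] [0.0, 0.0, -0.0] dist 68
```

View pics/s9.png

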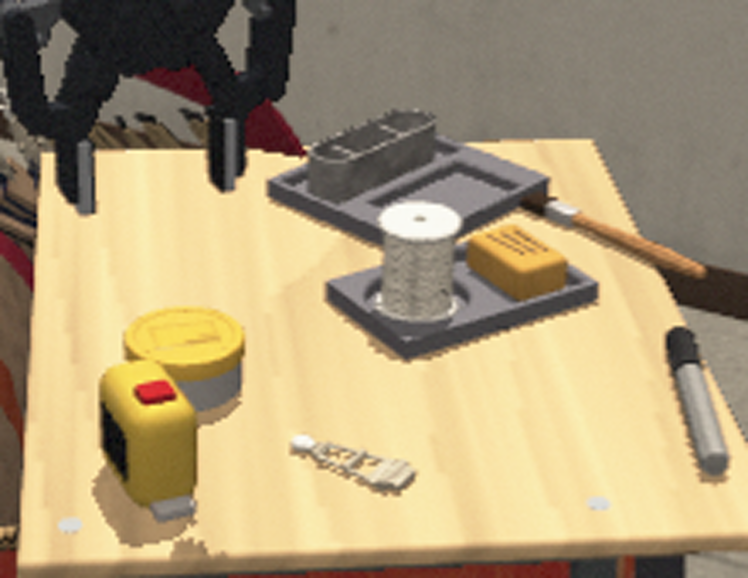

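The die sits well in its pocket; the fingers straddle the tape (148,390) well. Grip and lift it.

Call:
send_rows:
  moves:
    - [[62, 2, 1, 50, 0, 0, 0], [62, 2, 1, 90, 0, 0, 0], [62, 2, 1, 115, 0, 0, 0], [62, 2, 1, 119, 0, 0, 0], [62, 2, 1, 119, 0, 0, 0], [30, 2, 1, 119, 0, 0, 0], [30, 2, 1, 119, 0, 0, 0], [30, 2, 1, 119, 0, 0, 0], [30, 2, 1, 119, 0, 0, 0], [30, 2, 1, 119, 0, 0, 0]]
  grip_force: 50

```text
time: 22.78
tcp_pos: [0.5012, 0.4053, 0.2333]
eef_rot: [0.337, 0.942, 0.002, 0.001]
contact_force: [1.6, 1.0, 5.5]
opening: 0.0351
grip_force: 50.9
```

Call:
send_rows:
  moves:
    - [[30, 0, 0, -5, 0, 0, 0], [30, 0, 0, -40, 0, 0, 0], [30, 0, 0, -100, 0, 0, 0], [30, 0, 0, -110, 0, 0, 0], [30, 0, 0, -110, 0, 0, 0], [30, 0, 0, -110, 0, 0, 0]]

```text
time: 23.52
tcp_pos: [0.499, 0.4041, 0.3388]
eef_rot: [0.337, 0.942, -0.002, -0.001]
contact_force: [-0.0, 0.1, -2.2]
opening: 0.0353
grip_force: 50.6
```

```bash
python3 to.py 503.8,51.4,340,-16
```

```text
t 23.52 pos [499.  404.1 338.8] psi 50.7 j7 0.3 open 35.3 F [-0.   0.1 -2.2]
503.8,51.4,340,-16 -> [-227, -270, 0] [-0.0, 0.0, 1.16] dist 353
```

Call:
send_rows:
  moves:
    - [[30, -35, -42, 0, 0, 0, 0.17], [30, -70, -84, 0, 0, 0, 0.34], [30, -105, -126, 0, 0, 0, 0.51], [30, -140, -168, 0, 0, 0, 0.68], [30, -175, -210, 0, 0, 0, 0.85], [30, -205, -245, 0, 0, 0, 1.0], [30, -227, -270, 0, 0, 0, 1.16], [30, -227, -270, 0, 0, 0, 1.16], [30, -227, -270, 0, 0, 0, 1.16], [30, -227, -270, 0, 0, 0, 1.16], [30, -227, -270, 50, 0, 0, 1.16], [30, -227, -270, 75, 0, 0, 1.16], [30, -227, -270, 75, 0, 0, 1.16], [30, -227, -270, 75, 0, 0, 1.16]]

```text
time: 25.28
tcp_pos: [0.5054, 0.0524, 0.2673]
eef_rot: [0.797, 0.604, 0.001, 0.0]
contact_force: [0.0, -0.2, -1.5]
opening: 0.0348
grip_force: 50.5
```

```bash
python3 to.py 503.8,51.4,237,-16
python3 - <<'E'
from h import *
s=cam("side"); a=cv2.resize(s["img"][170:290,280:440],None,fx=4.8,fy=4.8,interpolation=cv2.INTER_CUBIC)
cv2.imwrite("pics/s10.png",a[:,:,::-1])
E
```

```text
t 25.27 pos [505.4  52.4 267.3] psi -15.7 j7 -0.31 open 34.8 F [ 0.  -0.2 -1.5]
503.8,51.4,237,-16 -> [-1, -1, 30] [0.0, -0.0, 0.0] dist 30
```

View pics/s10.png

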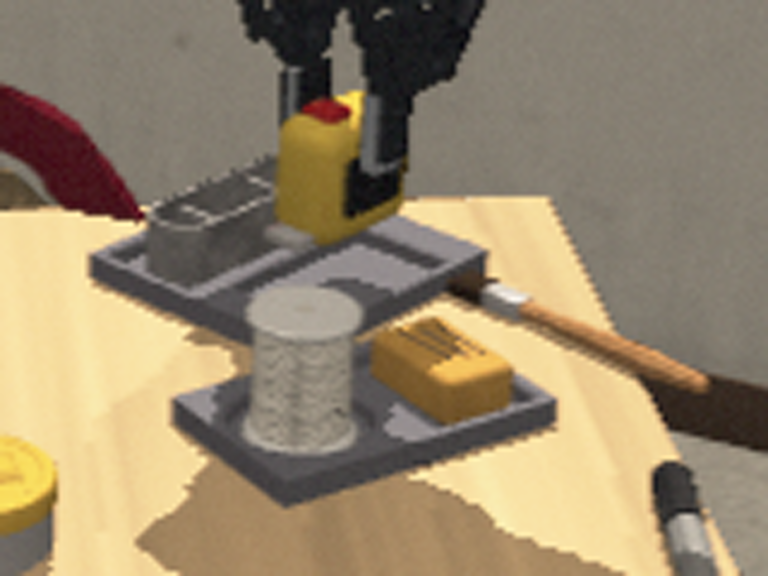

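The tape hangs over the short pocket with its hook towards board +x, clear of the die. Lower.

Call:
send_rows:
  moves:
    - [[30, -2, -1, 15, 0, 0, 0], [30, -2, -1, 24, 0, 0, 0], [30, -2, -1, 28, 0, 0, 0], [30, -2, -1, 30, 0, 0, 0], [30, -2, -1, 31, 0, 0, 0], [30, -2, -1, 31, 0, 0, 0]]

```text
time: 26.08
tcp_pos: [0.5028, 0.0501, 0.2372]
eef_rot: [0.798, 0.603, -0.0, -0.001]
contact_force: [-6.6, 0.1, 11.8]
opening: 0.0352
grip_force: 52.5
```

Seated at the expected height. Release, rise and retreat to the left, out of the cameras' way.

Call:
send_rows:
  moves:
    - [[42, 0, 0, 0, 0, 0, 0], [46, 0, 0, -1, 0, 0, 0], [46, 0, 0, -1, 0, 0, 0], [46, 0, 0, -1, 0, 0, 0], [46, 0, 0, -25, 0, 0, 0], [46, 0, 0, -80, 0, 0, 0], [46, 0, 0, -130, 0, 0, 0], [46, 0, 0, -130, 0, 0, 0], [46, 150, 0, -150, 0, 0, 0], [46, 300, 50, -150, 0, 0, 0], [46, 420, 50, -150, 0, 0, 0], [46, 420, 50, -150, 0, 0, 0], [46, 420, 50, -150, 0, 0, 0], [46, 420, 50, -150, 0, 0, 0], [46, 420, 50, -150, 0, 0, 0], [46, 420, 50, -150, 0, 0, 0], [46, 420, 50, -150, 0, 0, 0]]

```text
time: 28.2
tcp_pos: [0.6658, 0.4396, 0.3837]
eef_rot: [0.798, 0.603, -0.001, 0.0]
contact_force: [0.0, -0.8, 0.2]
opening: 0.0462
grip_force: 0.0
```

```bash
python3 to.py
python3 - <<'E'
from h import *
a=cam("top")["img"][140:380,210:510]; b=cam("side")["img"][170:340,210:440]
a=cv2.resize(a,(400,320),interpolation=cv2.INTER_CUBIC); b=cv2.resize(b,(400,296),interpolation=cv2.INTER_CUBIC)
b=cv2.copyMakeBorder(b,0,24,0,0,0); cv2.imwrite("pics/end.png",np.hstack([a,b])[:,:,::-1])
E
```

```text
t 28.2 pos [665.8 439.6 383.7] psi -15.9 j7 -0.68 open 46.2 F [ 0.  -0.8  0.2]
```

View pics/end.png

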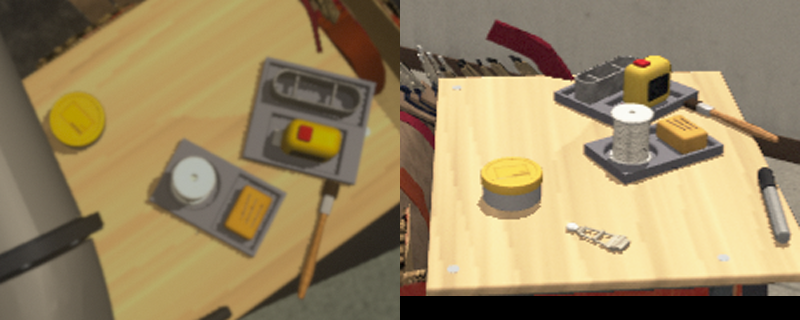

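In the final views the spool, wax, die and tape each stand inside their pockets. The tin and buckle (side view) and the brush have not moved.

```bash
python3 -c "from station import r; print(r.hand_in())"
```

```text
the job is handed in; nothing more can be done
None
```

I placed the spool, wax, die and tape in their pockets, left the tin, buckle and brush untouched, and handed the job in at about 28 s on the robot's clock; no verdict came back.

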